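# Load the orbital shaker with the conical flasks

### The arm

A 7-joint arm with a two-finger parallel gripper is mounted at the origin on the work surface. World frame = base frame: x ahead of the robot, y to its left, z up, the work surface at z = 0. Lengths are in m, angles in rad, forces in N, time in s.
With the tool pointing down it reaches from about 0.4 to 0.85 m from the base axis. Payload 4.5 kg.
Tool frame: the origin (TCP) lies at the centre of the arm's flange, where the gripper is bolted on; the fingertips stand r.tcp_to_tips ahead of it and the grasp point (between the pads) lies 147 mm ahead of it (r.tcp_to_tips is the distance from the TCP to the fingertips, in m); x points along the fingers, y is the direction in which the jaws open and shut, and the axes are right-handed (so a half turn about x gives the same grasp; the last joint's range is limited). The gripper opens to 88 mm and grips with 3 to 60 N. Pads are 18 mm wide; open, the fingers measure 123 mm over their backs; the gripper's body (75 mm by 187 mm) begins 45 mm behind the grasp point.
Start: joints at [1.142, 0.689, -0.195, 1.565, 0.157, 0.902, -0.215], TCP at [0.279, -0.559, 0.405] pointing down, gripper open.
Joint ranges: [-3.01, 3.01], [-0.46, 2.08], [-1.47, 1.51], [0.13, 2.56], [-1, 4.14], [0.04, 2.09], [-2.66, 2.66]. Speed limits (rad/s): [2.57, 2.57, 3.14, 3.14, 3.14, 3.14, 3.14].

### API

Orientations are given as a unit quaternion [x, y, z, w].
In Python, from plant import r, eyes gives the robot as it stands.
- The arm moves only by the tool carry_out, never from a script. Its argument "targets" is text: rows parted by semicolons, each of 5 numbers parted by spaces: the opening, from 0 (shut) to 1 (fully open), then the shift along the tool's x, y, z in mm, then the turn about the tool's x in rad. A call has 1 to 20 rows; each row shifts and turns the commanded pose from where the row before left it, along the tool's axes as they then stand; what a row does not reach is not made up. A row lasts 1/12 s, in which the tool goes at most 41.7 mm and 7.16 degrees, less where a joint would pass 70% of its speed; a pose out of reach is approached as far as the arm can. A call is refused whole if a number of a shift passes 41.7 or a number of a turn 0.125, either way. A call with a gripper value outside its range is refused whole. The fingers move at their own pace and stop on an object; "force" is the grip in N (left out, the last holds). Time passes only in rows, so rows that do not move let the fingers close. It gives the time, the measured TCP pose, the force and the opening at its end, in the units of the state.
- r.get_state(): the state, without advancing time (a new reading comes with each control period).
- eyes.snapshot(name): name is "scene" or "side" or "wrist"; returns (picture, depth): 420x560x3 uint8, blue, green, red; 420x560 float32, m along the optical axis (not along the pixel's ray), 0 where there is no reading.
- eyes.camera_params(name): a dict with "intrinsics" (3x3 intrinsics, pixels), "rvec" (rotation vector, rad) and "tvec" (3), from world to camera coordinates, as OpenCV has them; the wrist camera has in their place "T_tool_cam" (4x4, takes a point from camera to tool coordinates, whose origin is the TCP and whose axes are the tool frame's). Camera axes: x right, y down, z forward; pixel columns grow to the right and rows downward; lengths in m; the calibration is good to about 2 mm. A picture is of the moment at which its call begins: read the wrist's pose just before it. camera_params takes no time and is no camera call.
- r.finish_job(): hands the job in, once; it reports no verdict.
The state is a dict: "clock": time; "q": joint angles; "qd": joint speeds; "joint_torque": joint torques, N m; "tool_pos": TCP position; "eef_rot": TCP orientation; "contact_force": force on the tool from outside, world axes, zero at the start; "moment": the same for the moment, N m; "opening": opening from 0.0 (shut) to 1.0 (fully open).
Only numpy, scipy, OpenCV 4.12 (cv2) and the standard library are available. Lean on these libraries where they do the work, as an engineer would, in place of code of your own. Each camera call takes 0.05 s, during which the arm holds its last target.

### The job

Load the shaker: pick the four conical flasks out from among the bottles on the bench and set each one down gently, upright and fully home, in the flask clamp of its own size on the shaker's platform, without tipping any or letting it drop in. Leave the two straight-sided sample bottles standing where they are.

Things in the scene. Friction and masses are not known exactly. Their poses are not given: they have to be found in the camera images.
- flask_small: the small conical flask, off-white plastic, upright on the bench: flat base 51 mm across, cone narrowing upwards from 10 mm height, 90 mm high overall; light grey ribbed screw cap at the top, 30 mm across, 20 mm high, over a neck 24 mm across and 12 mm long; about 60 g (varies by a third). Origin: centre of the underside, z up.
- flask_medium: the medium conical flask, off-white plastic, upright on the bench: flat base 67 mm across, cone narrowing upwards from 10 mm height, 114 mm high overall; light grey ribbed screw cap at the top, 38 mm across, 22 mm high, over a neck 32 mm across and 12 mm long; about 110 g (varies by a third). Origin: centre of the underside, z up.
- flask_large: the large conical flask, off-white plastic, upright on the bench: flat base 83 mm across, cone narrowing upwards from 10 mm height, 144 mm high overall; light grey ribbed screw cap at the top, 38 mm across, 22 mm high, over a neck 32 mm across and 12 mm long; about 200 g (varies by a third). Origin: centre of the underside, z up.
- flask_largest: the largest conical flask, off-white plastic, upright on the bench: flat base 103 mm across, cone narrowing upwards from 10 mm height, 182 mm high overall; light grey ribbed screw cap at the top, 43 mm across, 24 mm high, over a neck 37 mm across and 12 mm long; about 340 g (varies by a third). Origin: centre of the underside, z up.
- clamp_small: clamp for the small flask: steel cross 3 mm thick (the flask stands on it) with four rigid prongs on a circle 57 mm across inside, tops 36 mm above the origin and flared 7 mm outwards over the last 10 mm. Origin: centre of its underside, on the platform, z up. All four clamps stand, in any arrangement, at the corners of a 140 mm square on the shaker.
- clamp_medium: clamp for the medium flask: steel cross 3 mm thick (the flask stands on it) with four rigid prongs on a circle 73 mm across inside, tops 43 mm above the origin and flared 7 mm outwards over the last 10 mm. Origin: centre of its underside, on the platform, z up. x, y lie along the edges of the shaker's platform; prongs on the diagonals.
- clamp_large: clamp for the large flask: steel cross 3 mm thick (the flask stands on it) with four rigid prongs on a circle 89 mm across inside, tops 52 mm above the origin and flared 7 mm outwards over the last 10 mm. Origin: centre of its underside, on the platform, z up. The shaker is fixed; its dark platform is 290 mm square, top 60 mm above the bench.
- clamp_largest: clamp for the largest flask: steel cross 3 mm thick (the flask stands on it) with four rigid prongs on a circle 109 mm across inside, tops 64 mm above the origin and flared 7 mm outwards over the last 10 mm. Origin: centre of its underside, on the platform, z up. The shaker's control panel is beyond its -x edge, up to 52 mm high.
- bottle_a: a straight-sided round sample bottle, off-white, 62 mm across and 125 mm high with a wide screw cap, about 250 g, standing loose among the flasks; not part of the job. Origin: centre of the underside, z up.
- bottle_b: a straight-sided round sample bottle, off-white, 62 mm across and 125 mm high with a wide screw cap, about 250 g, standing loose among the flasks; not part of the job. Origin: centre of the underside, z up.
Things that resemble listed ones, but are neither listed nor needed, are in the scene too. What is shaped like the flask_medium but blue is not meant.

How it is judged:
At the end, for the whole second after the job is handed in: Each of the four conical flasks stands in the clamp of its own size: centre within 8 mm of the clamp's centre, underside less than 8 mm above the clamp's underside (3 mm when home), within 0.1 rad of upright, released and at rest; both sample bottles stand upright within 30 mm of where they were (horizontal distance between flask_small and clamp_small below 0.008 m and z of flask_small in the frame of clamp_small between -0.002 and 0.008 m and angle between each of flask_small, flask_medium, flask_large, flask_largest, bottle_a, bottle_b's own z axis and vertical below 0.1 rad and linear speed of each of flask_small, flask_medium, flask_large, flask_largest below 0.02 m/s and angular speed of each of flask_small, flask_medium, flask_large, flask_largest below 0.2 rad/s and horizontal distance between flask_medium and clamp_medium below 0.008 m and z of flask_medium in the frame of clamp_medium between -0.002 and 0.008 m and horizontal distance between flask_large and clamp_large below 0.008 m and z of flask_large in the frame of clamp_large between -0.002 and 0.008 m and horizontal distance between flask_largest and clamp_largest below 0.008 m and z of flask_largest in the frame of clamp_largest between -0.002 and 0.008 m and distance of each of bottle_a, bottle_b from where it was at the start of the episode below 0.03 m); the robot touches nothing.
It fails at once if a sample bottle is pushed more than 30 mm away or knocked over (distance of any of bottle_a, bottle_b from where it was at the start of the episode above 0.03 m or angle between any of bottle_a, bottle_b's own z axis and vertical above 0.5 rad).
It fails at once if a flask is tipped by more than 40 degrees (angle between any of flask_small, flask_medium, flask_large, flask_largest's own z axis and vertical above 0.7 rad).
It fails at once if a flask is dropped into its clamp (arrives there faster than 0.7 m/s) ((horizontal distance between flask_small and clamp_small below 0.03 m and z of flask_small in the frame of clamp_small below 0.025 m and linear speed of flask_small above 0.7 m/s) or (horizontal distance between flask_medium and clamp_medium below 0.03 m and z of flask_medium in the frame of clamp_medium below 0.025 m and linear speed of flask_medium above 0.7 m/s) or (horizontal distance between flask_large and clamp_large below 0.03 m and z of flask_large in the frame of clamp_large below 0.025 m and linear speed of flask_large above 0.7 m/s) or (horizontal distance between flask_largest and clamp_largest below 0.03 m and z of flask_largest in the frame of clamp_largest below 0.025 m and linear speed of flask_largest above 0.7 m/s)).
It also fails if it takes over 128 s, if anything falls off the work surface, if the arm or the gripper's body presses on something with over 40 N, if the wrist force passes 120 N, or if a joint passes its speed limit or range.

## Working session

There is one attempt and no reset: what is moved stays moved. The work goes in short steps, Python scripts to look and compute and a tool call to move; the robot and the scene stay as the last step left them, time stands still between calls to the robot, and variables do not carry over. Pictures are saved under pics/ and viewed, and the job is handed in when it is done.

Besides the shell and the picture viewer there is one more tool, called after "Request:" as name(argument=value, ...), one argument or row to a line, values as JSON. carry_out: Moves the arm, as the interface text tells. Its arguments: {"type":"object","properties":{"targets":{"type":"string"},"force":{"type":"number"}},"required":["targets"]}

```bash
ls; mkdir -p pics
python3 - <<'E'
from plant import r, eyes
import cv2, numpy as np
s=r.get_state()
for k in s: print(k, np.round(s[k],4))
print(r.tcp_to_tips)
for n in ["scene","side","wrist"]:
    p=eyes.camera_params(n); print(n,{k:np.round(v,4).tolist() for k,v in p.items()})
    im,d=eyes.snapshot(n); cv2.imwrite(f"pics/{n}0.png",im); np.save(f"pics/{n}0.npy",d)
E
```

```text
pics
clock 0.0
q [ 1.1418  0.69   -0.1945  1.5663  0.1573  0.9025 -0.2151]
qd [ 0.0014 -0.002  -0.0016  0.0006  0.0009 -0.0007  0.0004]
joint_torque [-5.00000e-04 -5.27559e+01 -1.26710e+00 -1.53427e+01 -5.27000e-02
  6.60000e-03  1.00000e-04]
tool_pos [ 0.2789 -0.559   0.4039]
eef_rot [-0.6881 -0.1628  0.6884 -0.1616]
contact_force [ 0.2948 -0.0198 -0.2584]
moment [-0.0019 -0.0148 -0.0075]
opening 1.0032
0.166
scene {'intrinsics': [[398.9393, 0.0, 276.5887], [0.0, 398.9393, 212.7626], [0.0, 0.0, 1.0]], 'rvec': [2.2144, 1.4681, -0.4316], 'tvec': [-0.1056, -0.4559, 1.3384]}
side {'intrinsics': [[412.6084, 0.0, 273.5436], [0.0, 412.6084, 212.5572], [0.0, 0.0, 1.0]], 'rvec': [0.7527, -2.5177, 1.2532], 'tvec': [0.4171, 0.3025, 0.7831]}
wrist {'intrinsics': [[362.7024, 0.0, 277.4455], [0.0, 362.7024, 206.9555], [0.0, 0.0, 1.0]], 'T_tool_cam': [[0.0002, -0.2571, 0.9664, 0.0206], [1.0, -0.0004, -0.0003, 0.0001], [0.0005, 0.9664, 0.2571, -0.0658], [0.0, 0.0, 0.0, 1.0]]}
```

View pics/scene0.png

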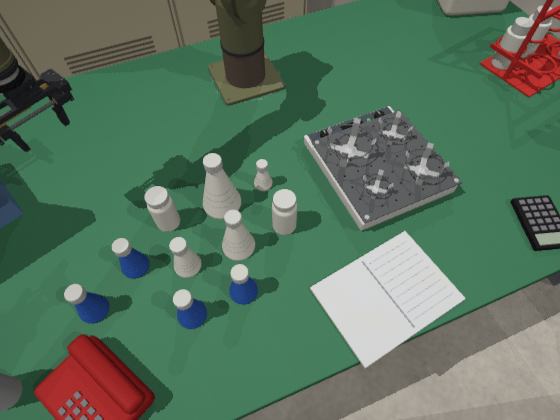

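View pics/side0.png

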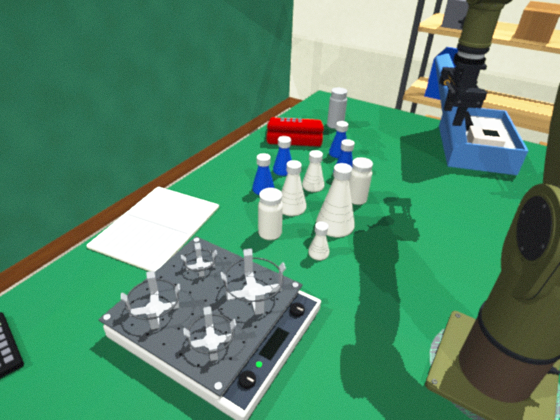

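View pics/wrist0.png

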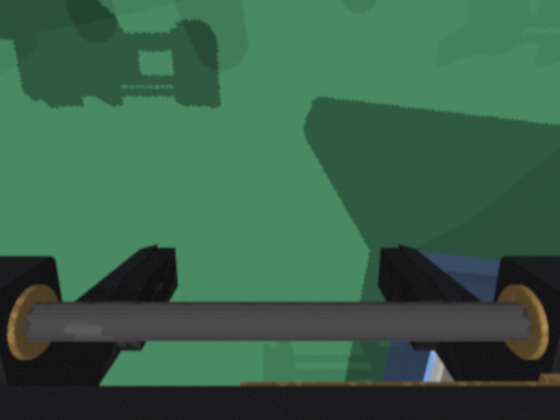

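The scene camera shows the four white flasks at around (218,185), (237,235), (185,257) and (262,175). The two bottles are at (163,208) and (285,212), and the shaker is at (380,165). Next I'll deproject to positions.

```bash
cat > h.py <<'E'
import numpy as np, cv2
from scipy.spatial.transform import Rotation as R
from plant import r, eyes
def cam(name):
    p=eyes.camera_params(name); K=p['intrinsics']
    if name=='wrist':
        s=r.get_state(); T=np.eye(4); T[:3,:3]=R.from_quat(s['eef_rot']).as_matrix(); T[:3,3]=s['tool_pos']
        return K, T@p['T_tool_cam']
    T=np.eye(4); T[:3,:3]=cv2.Rodrigues(np.array(p['rvec'],float))[0]; T[:3,3]=np.ravel(p['tvec'])
    return np.array(K), np.linalg.inv(T)
def cloud(K,T,d):
    v,u=np.indices(d.shape); 
    P=np.stack([(u-K[0,2])/K[0,0]*d,(v-K[1,2])/K[1,1]*d,d],-1)
    W=P@T[:3,:3].T+T[:3,3]; W[d==0]=np.nan; return W
def circ(xy):
    A=np.c_[2*xy,np.ones(len(xy))]; s=np.linalg.lstsq(A,(xy**2).sum(1),rcond=None)[0]
    return s[0],s[1],np.sqrt(s[2]+s[0]**2+s[1]**2)
E
python3 - <<'E'
from h import *
from h import cv2
for n in ["scene","side"]:
    K,T=cam(n); d=np.load(f"pics/{n}0.npy"); W=cloud(K,T,d); np.save(f"pics/W{n}.npy",W)
    print(n,T[:3,3])
    m=np.isfinite(W[...,0])
    # top view: x up 0.2..1.0, y -0.7..0.5 ; 2mm px
    H=np.zeros((400,600),np.float32)
    w=W[m]; im=cv2.imread(f"pics/{n}0.png")[m]
    ix=((1.0-w[:,0])/0.0022).astype(int); iy=((0.55-w[:,1])/0.0022).astype(int)
    ok=(ix>=0)&(ix<400)&(iy>=0)&(iy<600)&(w[:,2]>-.02)&(w[:,2]<.25)
    np.maximum.at(H,(ix[ok],iy[ok]),w[ok,2].astype(np.float32))
    o=cv2.applyColorMap((H/0.2*255).clip(0,255).astype(np.uint8),cv2.COLORMAP_JET)
    for k in range(0,13):
        y=0.5-0.1*k; c=int((0.55-y)/.0022); cv2.putText(o,f"{y:.1f}",(c-8,395),0,.35,(255,255,255)); cv2.line(o,(c,0),(c,380),(90,90,90),1)
    for k in range(8):
        x=0.9-.1*k; c=int((1-x)/.0022); cv2.putText(o,f"{x:.1f}",(0,c),0,.35,(255,255,255)); cv2.line(o,(0,c),(600,c),(90,90,90),1)
    cv2.imwrite(f"pics/top_{n}.png",o)
E
```

```text
scene [ 1.05069869 -0.31176392  0.89947201]
side [0.12834966 0.60218334 0.70689556]
```

View pics/top_scene.png

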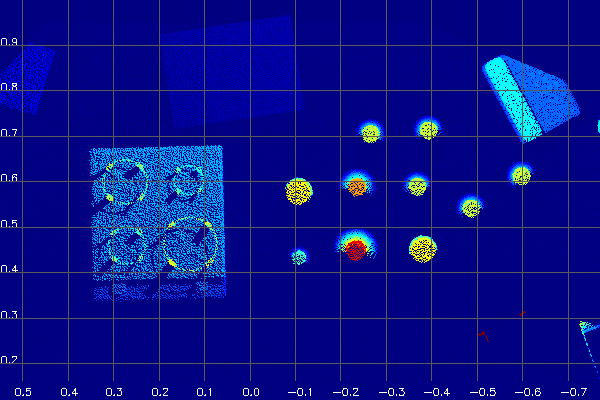

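View pics/top_side.png

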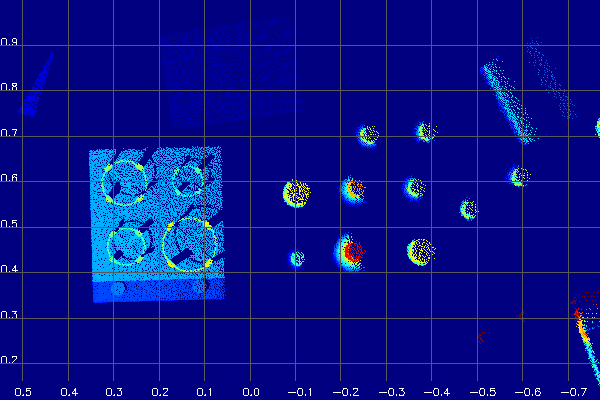

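Run:
```python
from h import *
Ws={n:np.load(f"pics/W{n}.npy") for n in("scene","side")}
fl=dict(small=(.435,-.105,.09,.030,.02),medium=(.59,-.365,.114,.038,.022),large=(.585,-.235,.144,.038,.022),largest=(.45,-.23,.182,.043,.024),ba=(.575,-.10,.125,.0,.0),bb=(.45,-.38,.125,0,0))
for k,(x,y,h,D,ch) in fl.items():
  for n,W in Ws.items():
    w=W[np.isfinite(W[...,0])]; c=np.array([x,y])
    for _ in range(3):
        sel=w[(np.hypot(*(w[:,:2]-c).T)<.045)&(w[:,2]>h-.02)]
        zt=np.percentile(sel[:,2],95); top=sel[sel[:,2]>zt-.004]; c=(top[:,:2].min(0)+top[:,:2].max(0))/2
    print(k,n,"ztop %.4f"%zt,"mid",np.round(c,4),"mean",np.round(top[:,:2].mean(0),4),"ext",np.round(np.ptp(top[:,:2],axis=0),4),len(top), end=' ')
    if D:
        s2=w[(np.hypot(*(w[:,:2]-c).T)<.035)&(w[:,2]>h-ch+.001)&(w[:,2]<h-.002)]
        cc=c.copy()
        from scipy.optimize import least_squares
        f=least_squares(lambda p:np.hypot(*(s2[:,:2]-p).T)-D/2,c,loss='soft_l1',f_scale=.001); print("fit",np.round(f.x,4),len(s2))
    else: print()
s=r.get_state(); M=R.from_quat(s['eef_rot']).as_matrix(); print(np.round(M,4)); print(s['clock'])
# shaker platform
for n,W in Ws.items():
    w=W[np.isfinite(W[...,0])]
    p=w[(abs(w[:,2]-.06)<.006)&(w[:,0]>.3)&(w[:,0]<.75)&(w[:,1]>0)&(w[:,1]<.45)]
    rect=cv2.minAreaRect((p[:,:2]*1000).astype(np.float32)); print(n,rect,np.median(p[:,2]))
```

```text
small scene ztop 0.0918 mid [ 0.4319 -0.1078] mean [ 0.4324 -0.1077] ext [0.0288 0.028 ] 80 fit [ 0.431  -0.1073] 48
small side ztop 0.0906 mid [ 0.4305 -0.1048] mean [ 0.4309 -0.1045] ext [0.0268 0.0289] 82 fit [ 0.4317 -0.1067] 77
medium scene ztop 0.1161 mid [ 0.5888 -0.3686] mean [ 0.5892 -0.3687] ext [0.0375 0.0357] 193 fit [ 0.5879 -0.3687] 83
medium side ztop 0.1150 mid [ 0.5871 -0.3663] mean [ 0.5869 -0.3645] ext [0.0364 0.0368] 69 fit [ 0.588  -0.3684] 81
large scene ztop 0.1463 mid [ 0.5873 -0.2361] mean [ 0.5876 -0.2359] ext [0.0374 0.0355] 182 fit [ 0.5864 -0.2355] 81
large side ztop 0.1446 mid [ 0.5854 -0.2342] mean [ 0.585  -0.2323] ext [0.037  0.0396] 90 fit [ 0.5865 -0.2353] 95
largest scene ztop 0.1839 mid [ 0.4489 -0.2326] mean [ 0.4485 -0.2334] ext [0.044  0.0415] 205 fit [ 0.4468 -0.2329] 113
largest side ztop 0.1825 mid [ 0.4468 -0.2317] mean [ 0.4457 -0.2293] ext [0.0432 0.0433] 132 fit [ 0.4472 -0.2324] 132
ba scene ztop 0.1275 mid [ 0.5772 -0.1071] mean [ 0.5776 -0.1065] ext [0.0546 0.0531] 343 
ba side ztop 0.1259 mid [ 0.5744 -0.1047] mean [ 0.5746 -0.1033] ext [0.0551 0.0556] 232 
bb scene ztop 0.1268 mid [ 0.45  -0.381] mean [ 0.4499 -0.3809] ext [0.0549 0.0532] 327 
bb side ztop 0.1262 mid [ 0.448 -0.379] mean [ 0.4478 -0.3766] ext [0.0517 0.0564] 164 
[[-7.000e-04  4.465e-01 -8.948e-01]
 [ 1.100e-03 -8.948e-01 -4.465e-01]
 [-1.000e+00 -1.300e-03  1.000e-04]]
0.15
scene ((531.141357421875, 203.37965393066406), (292.3577880859375, 292.5282897949219), 1.3424394130706787) 0.06081017622234697
side ((529.598388671875, 204.03024291992188), (291.3485107421875, 291.9907531738281), 1.730581521987915) 0.05945283661234135
```

Run:
```python
from h import *
Ws={n:np.load(f"pics/W{n}.npy") for n in("scene","side")}
c0=np.array([.5304,.2037]); a=.027; Rm=np.array([[np.cos(a),-np.sin(a)],[np.sin(a),np.cos(a)]])
for k,(sx,sy,D,h) in dict(small=(1,-1,57,36),medium=(-1,1,73,43),large=(1,1,89,52),largest=(-1,-1,109,64)).items():
  c=c0+Rm@np.array([sx,sy])*.07
  print(k,"nominal",np.round(c,4))
  for n,W in Ws.items():
    m=np.isfinite(W[...,0]); w=W[m]
    rr=np.hypot(*(w[:,:2]-c).T)
    p=w[(rr<.070)&(rr>D/2000-.008)&(w[:,2]>.06+h/1000-.008)&(w[:,2]<.06+h/1000+.006)]
    ang=np.arctan2(*(p[:,:2]-c).T[::-1]); 
    tips=[]
    for q in range(4):
        s=p[(np.floor((ang+a*0)/(np.pi/2))%4)==q]
        tips.append(np.r_[np.median(s[:,:2],axis=0),s[:,2].max()] if len(s)>2 else [np.nan]*3)
    t=np.array(tips); print(n,len(p),np.round((t[:,:2]-c)*1000,1).tolist(),np.round(t[:,2]-.06,3), 'cen02',np.round((t[0,:2]+t[2,:2])/2,4),'cen13',np.round((t[1,:2]+t[3,:2])/2,4), 'fit',np.round(circ(p[:,:2]),4))
```

```text
small nominal [0.6023 0.1356]
scene 62 [[24.0, 23.1], [-23.4, 22.2], [-21.7, -25.7], [26.2, -26.3]] [0.038 0.038 0.041 0.039] cen02 [0.6034 0.1343] cen13 [0.6036 0.1336] fit [0.6034 0.1342 0.0341]
side 73 [[22.3, 26.0], [-25.8, 24.8], [-25.0, -24.1], [23.9, -22.2]] [0.036 0.035 0.037 0.037] cen02 [0.6009 0.1366] cen13 [0.6013 0.1369] fit [0.6012 0.1368 0.0341]
medium nominal [0.4585 0.2718]
scene 60 [[28.7, 29.0], [-28.9, 27.6], [-26.6, -30.8], [34.2, -32.3]] [0.047 0.044 0.045 0.047] cen02 [0.4596 0.2709] cen13 [0.4612 0.2694] fit [0.4602 0.2703 0.0421]
side 119 [[27.1, 30.7], [-32.5, 31.9], [-29.4, -28.9], [29.3, -27.3]] [0.044 0.045 0.044 0.045] cen02 [0.4573 0.2727] cen13 [0.457  0.2741] fit [0.4571 0.273  0.0422]
large nominal [0.5985 0.2756]
scene 75 [[34.3, 34.0], [-35.6, 33.3], [-32.2, -38.0], [37.4, -35.4]] [0.056 0.054 0.055 0.055] cen02 [0.5995 0.2736] cen13 [0.5994 0.2745] fit [0.5997 0.274  0.0499]
side 123 [[33.6, 37.1], [-39.0, 36.7], [-36.4, -34.4], [34.7, -33.0]] [0.053 0.053 0.054 0.053] cen02 [0.5971 0.2769] cen13 [0.5964 0.2774] fit [0.5971 0.277  0.0502]
largest nominal [0.4623 0.1318]
scene 79 [[41.1, 42.2], [-42.7, 40.4], [-39.2, -44.4], [46.3, -42.2]] [0.066 0.067 0.068 0.066] cen02 [0.4633 0.1307] cen13 [0.4641 0.1309] fit [0.4634 0.131  0.0599]
side 117 [[39.3, 45.4], [-45.4, 44.2], [-42.0, -42.1], [42.0, -40.2]] [0.065 0.066 0.065 0.065] cen02 [0.461  0.1335] cen13 [0.4606 0.1338] fit [0.4612 0.1335 0.0603]
```

Add to h.py:
```python
PICK=dict(small=(.4313,-.1070),medium=(.5880,-.3685),large=(.5864,-.2354),largest=(.4470,-.2327))
PLACE=dict(small=(.6023,.1355),medium=(.4587,.2717),large=(.5984,.2755),largest=(.4623,.1322))
H=dict(small=.09,medium=.114,large=.144,largest=.182); HC=dict(small=.02,medium=.022,large=.022,largest=.024)
def delta(g):   # g: wanted grasp point, world; returns tool-frame shift in mm
    s=r.get_state(); M=R.from_quat(s['eef_rot']).as_matrix(); p=s['tool_pos']
    gp=p+M[:,0]*.147
    d=M.T@(np.array(g)-gp)*1000
    print("t %.2f"%s['clock'],"tcp",np.round(p,4),"grasp",np.round(gp,4),"yaw y %.3f"%np.arctan2(M[1,1],M[0,1]),"tilt %.4f"%np.arccos(-M[2,0]),"open %.3f"%s['opening'],"F",np.round(s['contact_force'],1))
    print("delta tool mm",np.round(d,1),"rows>=",np.ceil(np.linalg.norm(d)/40)); return d
```

```text
(no output)
```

Request:
carry_out(
  targets="1 0 0 0 -0.12;1 0 0 0 -0.12;1 0 0 0 -0.12;1 0 0 0 -0.12;1 0 0 0 -0.12;1 0 0 0 -0.12;1 0 0 0 -0.12;1 0 0 0 -0.12;1 0 0 0 -0.12;1 0 0 0 -0.028;1 0 0 0 0",
  force=25,
)

```text
clock: 1.07
tool_pos: [0.2788, -0.5593, 0.4044]
eef_rot: [0.501, 0.5, -0.5, 0.499]
contact_force: [0.3, -0.2, -0.7]
opening: 1.003
```

Run:
```python
from h import *
delta((*PICK['small'],.257)); print(np.round(R.from_quat(r.get_state()['eef_rot']).as_matrix(),3), np.round(r.get_state()['q'],2))
```

```text
t 1.07 tcp [ 0.2788 -0.5593  0.4044] grasp [ 0.2788 -0.5592  0.2574] yaw y -0.002 tilt 0.0008 open 1.003 F [ 0.3 -0.2 -0.7]
delta tool mm [   0.7  151.8 -452.4] rows>= 12.0
[[-0.     1.    -0.002]
 [ 0.001 -0.002 -1.   ]
 [-1.    -0.    -0.001]] [ 1.31  0.72 -0.51  1.56  0.4   0.97  0.68]
```

Request:
carry_out(
  targets="1 0 6 -18 0;1 0 12 -36 0;1 0 12 -36 0;1 0 12 -36 0;1 0 12 -36 0;1 0 12 -36 0;1 0 12 -36 0;1 0 12 -36 0;1 0 12 -36 0;1 0 12 -36 0;1 0 12 -36 0;1 0 12 -36 0;1 0 12 -36 0;1 0 2 -2 0;1 0 0 0 0;1 0 0 0 0",
)

```text
clock: 2.4
tool_pos: [0.4309, -0.1076, 0.4047]
eef_rot: [-0.5, -0.5, 0.501, -0.5]
contact_force: [-0.3, -0.3, 0.8]
opening: 1.003
```

Run:
```python
from h import *
delta((*PICK['small'],.080)); 
K,T=cam('wrist'); im,d=eyes.snapshot('wrist'); cv2.imwrite('pics/w1.png',im)
W=cloud(K,T,d); w=W[np.isfinite(W[...,0])]
s=w[(np.hypot(w[:,0]-.431,w[:,1]+.107)<.04)&(w[:,2]>.083)&(w[:,2]<.1)]
print(len(s), np.round(s.mean(0),4), np.round((s.min(0)+s.max(0))/2,4), np.ptp(s,axis=0))
```

```text
t 2.40 tcp [ 0.4309 -0.1076  0.4047] grasp [ 0.4308 -0.1077  0.2577] yaw y -0.001 tilt 0.0010 open 1.003 F [-0.3 -0.3  0.8]
delta tool mm [177.7   0.5  -0.8] rows>= 5.0
1015 [ 0.4306 -0.1063  0.0891] [ 0.4304 -0.1072  0.0875] [0.03034918 0.03051294 0.00892174]
```

View pics/w1.png

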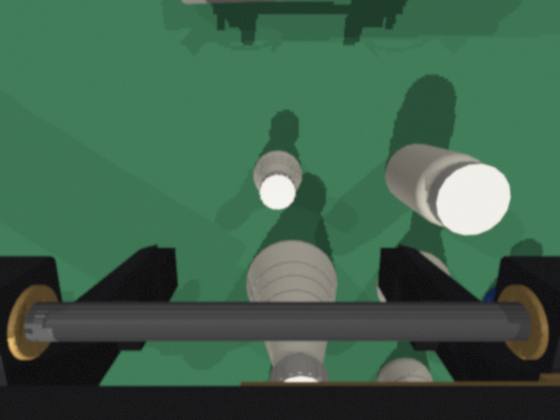

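The wrist view shows the small cap at (277,190), which deprojects to (0.4305, -0.107) and agrees with the scene measurement. Descending.

Request:
carry_out(
  targets="1 30 0 -0.7 0;1 38 0 0 0;1 38 0 0 0;1 38 0 0 0;1 20 0 0 0;1 10 0 0 0;1 4 0 0 0;1 0 0 0 0;1 0 0 0 0;0 0 0 0 0;0 0 0 0 0;0 0 0 0 0;0 0 0 0 0;0 0 0 0 0;0 0 0 0 0;0 0 0 0 0",
)

```text
clock: 3.78
tool_pos: [0.4311, -0.1065, 0.2268]
eef_rot: [0.5, 0.5, -0.5, 0.5]
contact_force: [0.2, 0.8, 0.2]
opening: 0.495
```

Request:
carry_out(
  targets="0 0 0 0 0;0 0 0 0 0;0 0 0 0 0;0 0 0 0 0;0 0 0 0 0;0 0 0 0 0",
)

```text
clock: 4.28
tool_pos: [0.431, -0.1066, 0.2267]
eef_rot: [-0.5, -0.5, 0.5, -0.5]
contact_force: [0.4, 1.4, 0.2]
opening: 0.327
```

Request:
carry_out(
  targets="0 -5 0 0 0;0 -15 0 0 0;0 -30 0 0 0;0 -40 0 0 0;0 -40 0 0 0;0 -30 0 0 0;0 -15 0 0 0;0 0 0 0 0;0 0 0 0 0",
)

```text
clock: 5.03
tool_pos: [0.4308, -0.1068, 0.4024]
eef_rot: [0.5, 0.499, -0.5, 0.5]
contact_force: [-0.8, 0.1, -0.9]
opening: 0.327
```

Run:
```python
from h import *
delta((*PLACE['small'],.255))
```

```text
t 5.03 tcp [ 0.4308 -0.1068  0.4024] grasp [ 0.431  -0.1069  0.2554] yaw y -0.001 tilt 0.0018 open 0.327 F [-0.8  0.1 -0.9]
delta tool mm [   0.4  171.2 -242.6] rows>= 8.0
```

Request:
carry_out(
  targets="0 0 8 -12 0;0 0 15 -21 0;0 0 22 -31 0;0 0 22 -31 0;0 0 22 -31 0;0 0 22 -31 0;0 0 22 -31 0;0 0 22 -31 0;0 0 12 -17 0;0 0 4 -6.6 0;0 0 0 0 0;0 0 0 0 0;0 0 0 0 0",
)

```text
clock: 6.12
tool_pos: [0.6014, 0.134, 0.4007]
eef_rot: [-0.499, -0.499, 0.502, -0.5]
contact_force: [-1.7, -0.0, -0.5]
opening: 0.328
```

```bash
cat >> h.py <<'E'
from scipy.optimize import least_squares
def look(tag,k):
    """flask axis seen by scene/side/wrist, gripped or standing; and prongs of its clamp."""
    for n in ('scene','side','wrist'):
        K,T=cam(n); im,d=eyes.snapshot(n); cv2.imwrite(f'pics/{tag}_{n}.png',im); np.save(f'pics/{tag}_{n}.npy',cloud(K,T,d))
E
python3 - <<'E'
from h import *
delta((*PLACE['small'],.143)); look('s1','small')
E
```

```text
t 6.12 tcp [0.6014 0.134  0.4007] grasp [0.601  0.1336 0.2537] yaw y -0.002 tilt 0.0037 open 0.328 F [-1.7 -0.  -0.5]
delta tool mm [110.7   1.5  -2.2] rows>= 3.0
```

View pics/s1_side.png

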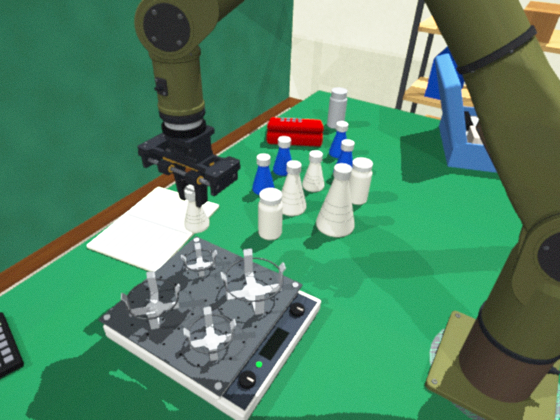

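View pics/s1_scene.png

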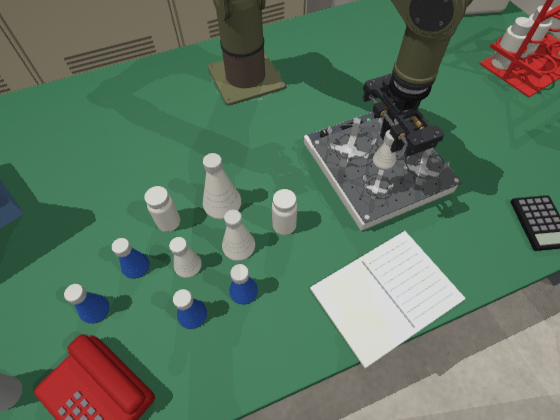

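View pics/s1_wrist.png

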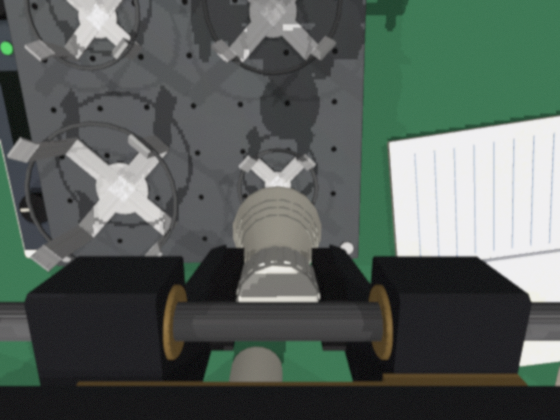

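```bash
cat >> h.py <<'E'
FD=dict(small=(.0255,.012,.015),medium=(.0335,.016,.019),large=(.0415,.016,.019),largest=(.0515,.0185,.0215))
def rad(k,h):
    rb,rn,rc=FD[k]; H_=H[k]; ht=H_-HC[k]; hn=ht-.012
    return np.where(h<.010,rb,np.where(h<hn,rb+(rn-rb)*(h-.01)/(hn-.01),np.where(h<ht,rn,rc)))
def fitflask(tag,k,guess,zb,cams=('scene','side')):
    for n in cams:
        W=np.load(f'pics/{tag}_{n}.npy'); w=W[np.isfinite(W[...,0])]
        h=w[:,2]-zb; hn=H[k]-HC[k]-.012
        g=np.array(guess)
        for _ in range(2):
            s=w[(h>.004)&(h<hn-.002)&(np.hypot(*(w[:,:2]-g[:2]).T)<FD[k][0]+.012)]
            # reject pts far from surface
            f=least_squares(lambda p:np.hypot(s[:,0]-p[0]-p[2]*(s[:,2]-zb),s[:,1]-p[1]-p[3]*(s[:,2]-zb))-rad(k,s[:,2]-zb),[*g[:2],0,0],loss='soft_l1',f_scale=.0015)
            g=f.x
        print(n,len(s),"base xy",np.round(f.x[:2],4),"lean",np.round(f.x[2:],3),"res mm %.2f"%(np.median(abs(f.fun))*1000), "cap xy",np.round(f.x[:2]+f.x[2:]*(H[k]-.01),4))
E
python3 - <<'E'
from h import *
fitflask('s1','small',(.601,.1336),.174)
E
```

```text
scene 392 base xy [0.6015 0.1326] lean [ 0.004 -0.008] res mm 0.72 cap xy [0.6018 0.1319]
side 527 base xy [0.6015 0.1326] lean [0.005 0.007] res mm 0.70 cap xy [0.6019 0.1332]
```

Request:
carry_out(
  targets="0 5 1 -2.9 0;0 20 0 0 0;0 20 0 0 0;0 15 0 0 0;0 5 0 0 0;0 0 0 0 0;0 0 0 0 0",
)

```text
clock: 6.85
tool_pos: [0.6032, 0.139, 0.3371]
eef_rot: [0.5, 0.5, -0.5, 0.5]
contact_force: [-0.1, 0.2, -0.2]
opening: 0.327
```

Run:
```python
from h import *
delta((*PLACE['small'],.143)); look('s2','small')
z=r.get_state()['tool_pos'][2]-.147-.0798; print(z)
fitflask('s2','small',(.602,.1346),z)
```

```text
t 6.85 tcp [0.6032 0.139  0.3371] grasp [0.6033 0.139  0.1901] yaw y -0.000 tilt 0.0006 open 0.327 F [-0.1  0.2 -0.2]
delta tool mm [47.1 -1.   3.5] rows>= 2.0
0.11109091617785595
scene 325 base xy [0.6035 0.1381] lean [0.017 0.003] res mm 0.69 cap xy [0.6048 0.1384]
side 476 base xy [0.604  0.1386] lean [0.002 0.   ] res mm 0.75 cap xy [0.6042 0.1386]
```

Run:
```python
import cv2,numpy as np
a=cv2.imread('pics/s2_side.png')[160:310,120:280]; b=cv2.imread('pics/s2_wrist.png')[100:300,170:390]
a=cv2.resize(a,(400,375)); b=cv2.resize(b,(400,375)); cv2.imwrite('pics/s2c.png',np.hstack([a,b]))
```

```text
(no output)
```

View pics/s2c.png

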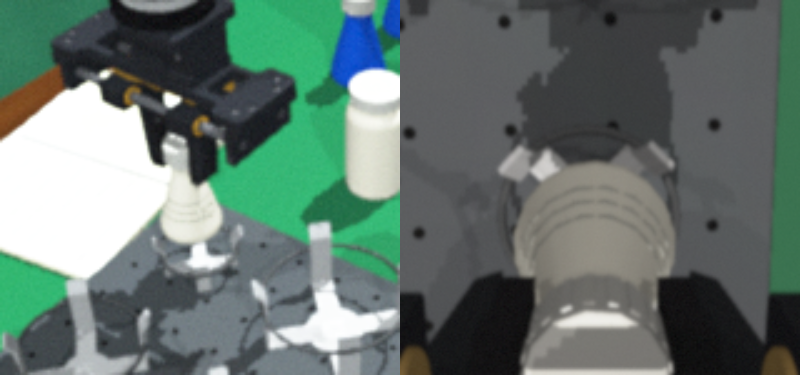

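Request:
carry_out(
  targets="0 0 -1.5 2.9 0;0 0 0 0 0;0 0 0 0 0;0 0 0 0 0;0 0 0 0 0",
)

```text
clock: 7.42
tool_pos: [0.6016, 0.1361, 0.3368]
eef_rot: [0.5, 0.5, -0.5, 0.5]
contact_force: [-0.7, 0.5, -0.3]
opening: 0.33
```

Run:
```python
from h import *
delta((*PLACE['small'],.143)); look('s3','small')
z=r.get_state()['tool_pos'][2]-.147-.0798; print(z)
fitflask('s3','small',(.602,.1346),z)
```

```text
t 7.42 tcp [0.6016 0.1361 0.3368] grasp [0.6016 0.1361 0.1898] yaw y 0.000 tilt 0.0003 open 0.330 F [-0.7  0.5 -0.3]
delta tool mm [46.8  0.7  0.6] rows>= 2.0
0.10990754142832655
scene 322 base xy [0.6018 0.1351] lean [ 0.023 -0.007] res mm 0.63 cap xy [0.6037 0.1346]
side 470 base xy [0.6022 0.1354] lean [-0.002  0.002] res mm 0.66 cap xy [0.602  0.1355]
```

Request:
carry_out(
  targets="0 5 0 0 0;0 10 0 0 0;0 10 0 0 0;0 10 0 0 0;0 6 0 0 0;0 3 0 0 0;0 0 0 0 0;0 0 0 0 0;0 0 0 0 0",
)

```text
clock: 8.32
tool_pos: [0.6018, 0.1362, 0.2931]
eef_rot: [0.5, 0.5, -0.5, 0.5]
contact_force: [0.5, 0.8, -0.7]
opening: 0.327
```

Run:
```python
from h import *
delta((*PLACE['small'],.143)); print(r.get_state()['moment'])
```

```text
t 8.32 tcp [0.6018 0.1362 0.2931] grasp [0.6019 0.1362 0.1461] yaw y -0.000 tilt 0.0009 open 0.327 F [ 0.5  0.8 -0.7]
delta tool mm [3.1 0.4 0.7] rows>= 1.0
[ 0.02833686 -0.06656386  0.02037655]
```

Request:
carry_out(
  targets="0 1.5 0 0 0;0 1.5 0 0 0;0 0.6 0 0 0;0 0 0 0 0;0 0 0 0 0;0 0 0 0 0",
)

```text
clock: 8.82
tool_pos: [0.6017, 0.1361, 0.2897]
eef_rot: [0.5, 0.5, -0.5, 0.5]
contact_force: [-1.0, -0.6, 5.4]
opening: 0.331
```

Request:
carry_out(
  targets="0.7 0 0 0 0;0.7 0 0 0 0;0.7 0 0 0 0;0.7 0 0 0 0;0.7 0 0 0 0;0.7 0 0 0 0;0.7 0 0 0 0;1 -10 0 0 0;1 -20 0 0 0;1 -35 0 0 0;1 -35 0 0 0;1 -20 0 0 0;1 0 0 0 0",
)

```text
clock: 9.9
tool_pos: [0.6027, 0.137, 0.4151]
eef_rot: [0.503, 0.498, -0.497, 0.501]
contact_force: [-0.1, 0.2, -0.0]
opening: 1.0
```

Run:
```python
from h import *
delta((*PICK['medium'],.26)); look('s4','small')
fitflask('s4','small',(.602,.1355),.063)
a=cv2.imread('pics/s4_side.png')[160:310,120:280]; b=cv2.imread('pics/s4_wrist.png')[100:300,170:390]
a=cv2.resize(a,(400,375)); b=cv2.resize(b,(400,375)); cv2.imwrite('pics/s4c.png',np.hstack([a,b]))
```

```text
t 9.90 tcp [0.6027 0.137  0.4151] grasp [0.6041 0.1375 0.2681] yaw y -0.000 tilt 0.0103 open 1.000 F [-0.1  0.2 -0. ]
delta tool mm [  6.1 -16.  506.1] rows>= 13.0
scene 412 base xy [0.6039 0.1333] lean [-0.029  0.035] res mm 1.79 cap xy [0.6015 0.1361]
side 569 base xy [0.6001 0.1369] lean [ 0.047 -0.032] res mm 1.49 cap xy [0.6039 0.1343]
```

View pics/s4c.png

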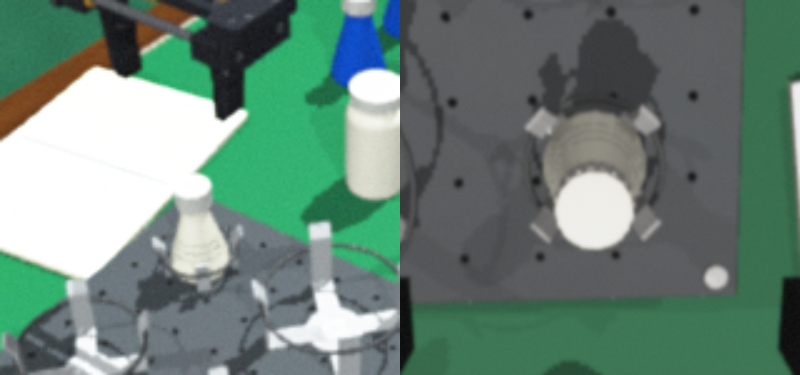

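The small flask is seated between its prongs and upright, with its base at about (0.602, 0.135). Next is the medium flask.

Request:
carry_out(
  targets="1 0 0 15 0;1 0 -1 30 0;1 0 -1 38 0;1 0 -1 38 0;1 0 -1 38 0;1 0 -1 38 0;1 0 -1 38 0;1 0 -1 38 0;1 0 -1 38 0;1 0 -1 38 0;1 0 -1 38 0;1 0 -2 38 0;1 0 -2 38 0;1 0 -2 32 0;1 0 -1 10 0;1 0 0 1 0;1 0 0 0 0;1 0 0 0 0;1 0 0 0 0",
)

```text
clock: 11.63
tool_pos: [0.5854, -0.3671, 0.4091]
eef_rot: [0.499, 0.501, -0.499, 0.501]
contact_force: [0.3, 0.2, 1.4]
opening: 0.996
```

```bash
cat >> h.py <<'E'
def wristcap(k,tag):
    K,T=cam('wrist'); im,d=eyes.snapshot('wrist'); cv2.imwrite(f'pics/{tag}.png',im)
    W=cloud(K,T,d); w=W[np.isfinite(W[...,0])]; x,y=PICK[k]
    s=w[(np.hypot(w[:,0]-x,w[:,1]-y)<.04)&(w[:,2]>H[k]-.005)&(w[:,2]<H[k]+.01)]
    print('wrist cap',len(s), np.round((s.min(0)+s.max(0))/2,4), np.round(np.ptp(s,axis=0),4))
E
python3 - <<'E'
from h import *
delta((*PICK['medium'],.103)); wristcap('medium','m1')
E
```

```text
t 11.63 tcp [ 0.5854 -0.3671  0.4091] grasp [ 0.5854 -0.3669  0.2621] yaw y 0.004 tilt 0.0019 open 0.996 F [0.3 0.2 1.4]
delta tool mm [159.1   2.6   2. ] rows>= 4.0
wrist cap 1789 [ 0.5874 -0.3679  0.1126] [0.0378 0.0377 0.007 ]
```

View pics/m1.png

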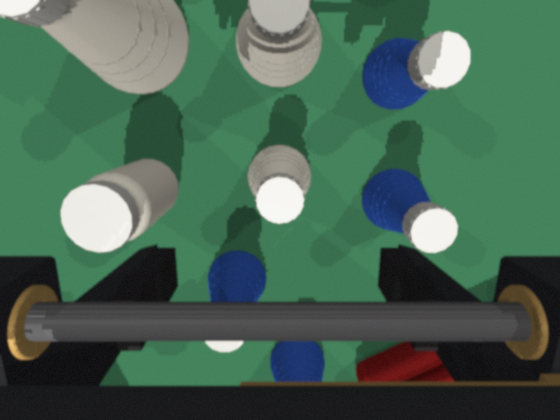

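The medium cap is at (280,200) in the wrist view, which puts it at (0.5874, -0.368). The blue flasks are clear to the right.

Request:
carry_out(
  targets="1 25 2.4 1.6 0;1 38 0 0 0;1 38 0 0 0;1 30 0 0 0;1 18 0 0 0;1 8 0 0 0;0.8 2 0 0 0;0 0 0 0 0;0 0 0 0 0;0 0 0 0 0;0 0 0 0 0;0 0 0 0 0;0 0 0 0 0;0 0 0 0 0;0 0 0 0 0;0 0 0 0 0;0 0 0 0 0;0 0 0 0 0;0 0 0 0 0",
)

```text
clock: 13.27
tool_pos: [0.5871, -0.3717, 0.2505]
eef_rot: [0.5, 0.5, -0.5, 0.5]
contact_force: [-0.2, 0.5, 4.3]
opening: 0.417
```

Request:
carry_out(
  targets="0 0 0 0 0;0 0 0 0 0",
)

```text
clock: 13.43
tool_pos: [0.5871, -0.3716, 0.2505]
eef_rot: [0.5, 0.5, -0.5, 0.5]
contact_force: [-1.3, 0.4, 5.2]
opening: 0.419
```

Request:
carry_out(
  targets="0 -3 0 0 0;0 -12 0 0 0;0 -25 0 0 0;0 -38 0 0 0;0 -38 0 0 0;0 -38 0 0 0;0 -30 0 0 0;0 -15 0 0 0;0 -6 0 0 0;0 0 0 0 0;0 0 0 0 0;0 0 0 0 0",
)

```text
clock: 14.43
tool_pos: [0.5864, -0.3715, 0.453]
eef_rot: [0.499, 0.501, -0.5, 0.499]
contact_force: [0.4, 1.4, -1.0]
opening: 0.423
```

Run:
```python
from h import *
delta((*PLACE['medium'],.309))
```

```text
t 14.43 tcp [ 0.5864 -0.3715  0.453 ] grasp [ 0.5859 -0.3712  0.306 ] yaw y 0.000 tilt 0.0039 open 0.423 F [ 0.4  1.4 -1. ]
delta tool mm [  -1.6 -126.9 -643. ] rows>= 17.0
```

Request:
carry_out(
  targets="0 0 -2 -12 0;0 0 -5 -25 0;0 0 -7 -36 0;0 0 -7 -36 0;0 0 -7 -36 0;0 0 -7 -36 0;0 0 -7 -36 0;0 0 -7 -36 0;0 0 -7 -36 0;0 0 -7 -36 0;0 0 -7 -36 0;0 0 -7 -36 0;0 0 -7 -36 0;0 0 -7 -36 0;0 0 -7 -36 0;0 0 -7 -36 0;0 0 -7 -36 0;0 0 -7 -36 0;0 0 -5 -22 0;0 0 -3 -8 0",
)

```text
clock: 16.1
tool_pos: [0.458, 0.2756, 0.4541]
eef_rot: [0.498, 0.503, -0.498, 0.5]
contact_force: [-0.4, 0.2, -2.3]
opening: 0.418
```

Request:
carry_out(
  targets="0 0 0 0 0;0 15 0 0 0;0 25 0 0 0;0 15 0 0 0;0 0 0 0 0;0 0 0 0 0;0 0 0 0 0;0 0 0 0 0;0 0 0 0 0",
)

```text
clock: 16.85
tool_pos: [0.4603, 0.2713, 0.4011]
eef_rot: [0.501, 0.5, -0.5, 0.5]
contact_force: [0.1, 1.3, -1.5]
opening: 0.42
```

Run:
```python
from h import *
delta((*PLACE['medium'],.1665)); look('m2','medium')
z=r.get_state()['tool_pos'][2]-.2505; print(z)
g=r.get_state()['tool_pos'][:2]
fitflask('m2','medium',g,z)
```

```text
t 16.85 tcp [0.4603 0.2713 0.4011] grasp [0.4605 0.2714 0.2541] yaw y -0.001 tilt 0.0019 open 0.420 F [ 0.1  1.3 -1.5]
delta tool mm [87.6 -2.  -0.2] rows>= 3.0
0.15018248251587224
scene 624 base xy [0.4617 0.2747] lean [ 0.004 -0.003] res mm 0.84 cap xy [0.4621 0.2744]
side 1352 base xy [0.4614 0.2749] lean [-0.004  0.001] res mm 0.51 cap xy [0.461  0.2751]
```

Request:
carry_out(
  targets="0 5 -2.9 3.1 0;0 15 0 0 0;0 15 0 0 0;0 5 0 0 0;0 0 0 0 0;0 0 0 0 0;0 0 0 0 0;0 0 0 0 0;0 0 0 0 0",
)

```text
clock: 17.75
tool_pos: [0.4572, 0.2685, 0.3607]
eef_rot: [0.5, 0.5, -0.5, 0.5]
contact_force: [0.4, 0.2, -1.3]
opening: 0.424
```

Run:
```python
from h import *
delta((*PLACE['medium'],.1665)); look('m3','medium')
z=r.get_state()['tool_pos'][2]-.2505; print(z)
g=r.get_state()['tool_pos'][:2]
fitflask('m3','medium',g,z)
```

```text
t 17.75 tcp [0.4572 0.2685 0.3607] grasp [0.4574 0.2686 0.2137] yaw y -0.000 tilt 0.0013 open 0.424 F [ 0.4  0.2 -1.3]
delta tool mm [47.2  1.3 -3.1] rows>= 2.0
0.10991224143660172
scene 574 base xy [0.4585 0.2718] lean [ 0.004 -0.003] res mm 0.92 cap xy [0.4589 0.2715]
side 1227 base xy [0.4581 0.272 ] lean [-0.002 -0.002] res mm 0.54 cap xy [0.4579 0.2717]
```

Aligned to within 0.5 mm. Lowering by 47 mm.

Request:
carry_out(
  targets="0 5 0 0 0;0 10 0 0 0;0 10 0 0 0;0 10 0 0 0;0 6 0 0 0;0 3 0 0 0;0 1.5 0 0 0;0 0 0 0 0;0 0 0 0 0;0 0 0 0 0",
)

```text
clock: 18.73
tool_pos: [0.4572, 0.2685, 0.315]
eef_rot: [0.5, 0.5, -0.5, 0.5]
contact_force: [-0.2, 0.3, -0.6]
opening: 0.419
```

Request:
carry_out(
  targets="0 0.8 0 0 0;0 0.8 0 0 0;0 0 0 0 0;0 0 0 0 0;0 0 0 0 0",
)

```text
clock: 19.15
tool_pos: [0.4572, 0.2685, 0.3134]
eef_rot: [0.5, 0.5, -0.5, 0.5]
contact_force: [-0.0, 0.0, 3.9]
opening: 0.424
```

Request:
carry_out(
  targets="0.8 0 0 0 0;0.8 0 0 0 0;0.8 0 0 0 0;0.8 0 0 0 0;0.8 0 0 0 0;0.8 0 0 0 0;0.8 0 0 0 0;1 -10 0 0 0;1 -20 0 0 0;1 -35 0 0 0;1 -25 0 0 0;1 -10 0 0 0;1 0 0 0 0;1 0 0 0 0",
)

```text
clock: 20.32
tool_pos: [0.4569, 0.268, 0.4129]
eef_rot: [0.5, 0.5, -0.5, 0.5]
contact_force: [-0.5, -0.6, 0.4]
opening: 0.999
```

Run:
```python
from h import *
delta((*PICK['large'],.266)); look('m4','medium')
fitflask('m4','medium',(.458,.2718),.063)
a=cv2.imread('pics/m4_side.png')[200:350,80:240]; b=cv2.imread('pics/m4_wrist.png')[50:250,170:390]
a=cv2.resize(a,(400,375)); b=cv2.resize(b,(400,375)); cv2.imwrite('pics/m4c.png',np.hstack([a,b]))
```

```text
t 20.32 tcp [0.4569 0.268  0.4129] grasp [0.457  0.268  0.2659] yaw y -0.000 tilt 0.0005 open 0.999 F [-0.5 -0.6  0.4]
delta tool mm [1.000e-01 1.295e+02 5.033e+02] rows>= 13.0
scene 609 base xy [0.4602 0.2705] lean [-0.027  0.014] res mm 1.56 cap xy [0.4573 0.272 ]
side 1385 base xy [0.4572 0.2726] lean [ 0.015 -0.014] res mm 0.87 cap xy [0.4588 0.2712]
```

View pics/m4_side.png

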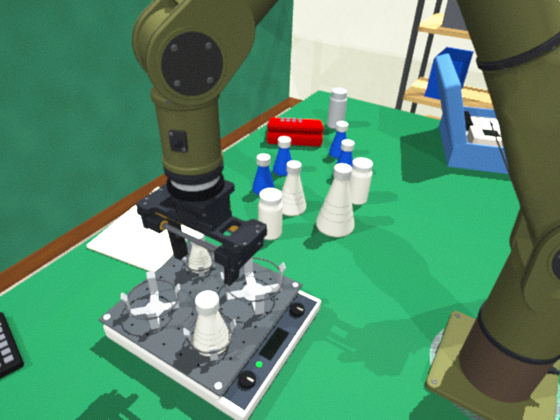

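View pics/m4_wrist.png

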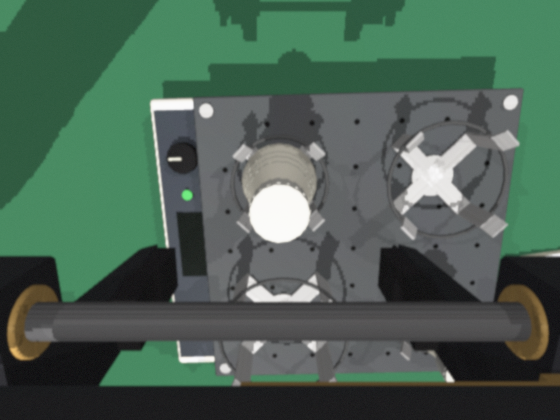

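The medium flask is seated, at (280,190) in the wrist view between its four prongs. Next is the large flask.

Request:
carry_out(
  targets="1 0 4 15 0;1 0 8 30 0;1 0 10 38 0;1 0 10 38 0;1 0 10 38 0;1 0 10 38 0;1 0 10 38 0;1 0 10 38 0;1 0 10 38 0;1 0 10 38 0;1 0 10 38 0;1 0 10 38 0;1 0 10 38 0;1 0 5.5 28 0;1 0 2 12 0;1 0 0 0 0;1 0 0 0 0;1 0 0 0 0;1 0 0 0 0",
)

```text
clock: 22.05
tool_pos: [0.5867, -0.2316, 0.4132]
eef_rot: [0.499, 0.502, -0.499, 0.501]
contact_force: [0.7, -0.0, -0.2]
opening: 0.997
```

Run:
```python
from h import *
delta((*PICK['large'],.133)); wristcap('large','l1')
```

```text
t 22.05 tcp [ 0.5867 -0.2316  0.4132] grasp [ 0.5867 -0.2314  0.2662] yaw y 0.005 tilt 0.0016 open 0.997 F [ 0.7 -0.  -0.2]
delta tool mm [133.2  -0.3   4.2] rows>= 4.0
wrist cap 2127 [ 0.5857 -0.2351  0.1422] [0.0377 0.0382 0.0063]
```

View pics/l1.png

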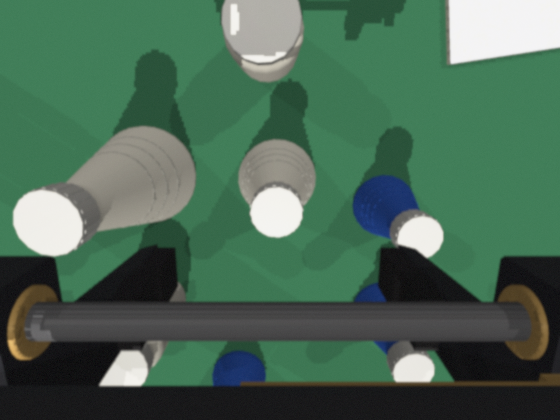

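The large cap is at (276,210) in the wrist view, which puts it at (0.586, -0.235). The arm is still settling toward the commanded -0.235.

Request:
carry_out(
  targets="1 20 -0.4 0 0;1 35 0 0 0;1 35 0 0 0;1 25 0 0 0;1 12 0 0 0;0.9 6 0 0 0;0.7 0 0 0 0;0 0 0 0 0;0 0 0 0 0;0 0 0 0 0;0 0 0 0 0;0 0 0 0 0;0 0 0 0 0;0 0 0 0 0;0 0 0 0 0;0 0 0 0 0;0 0 0 0 0;0 0 0 0 0;0 0 0 0 0;0 0 0 0 0",
  force=30,
)

```text
clock: 23.77
tool_pos: [0.5862, -0.2348, 0.2805]
eef_rot: [0.5, 0.5, -0.5, 0.5]
contact_force: [-0.7, -0.0, 6.0]
opening: 0.416
```

Run:
```python
from h import *
delta((*PLACE['large'],.35))
```

```text
t 23.77 tcp [ 0.5862 -0.2348  0.2805] grasp [ 0.5862 -0.2348  0.1335] yaw y -0.000 tilt 0.0005 open 0.416 F [-0.7 -0.   6. ]
delta tool mm [-216.8   12.2 -510.2] rows>= 14.0
```

Request:
carry_out(
  targets="0 -3 0 0 0;0 -12 0 0 0;0 -25 0 0 0;0 -35 0 0 0;0 -35 0 0 0;0 -35 0 0 0;0 -25 0 0 0;0 -14 0 0 0;0 -6 0 0 0;0 0 0 0 0;0 0 0 0 0;0 0 0 0 0",
)

```text
clock: 24.77
tool_pos: [0.5856, -0.2347, 0.4683]
eef_rot: [0.499, 0.501, -0.501, 0.499]
contact_force: [0.2, 0.2, -2.4]
opening: 0.42
```

Request:
carry_out(
  targets="0 0 0 -10 0;0 0 0 -22 0;0 0 1 -34 0;0 0 1 -34 0;0 0 1 -34 0;0 0 1 -34 0;0 0 1 -34 0;0 0 1 -34 0;0 0 1 -34 0;0 0 1 -34 0;0 0 1 -34 0;0 0 1 -34 0;0 0 1 -34 0;0 0 1 -34 0;0 0 0 -34 0;0 0 0 -22 0;0 0 0 -10 0;0 0 0 -4 0;0 0 0 0 0;0 0 0 0 0",
)

```text
clock: 26.43
tool_pos: [0.5986, 0.2735, 0.4695]
eef_rot: [-0.5, -0.499, 0.501, -0.5]
contact_force: [0.6, -0.6, -1.9]
opening: 0.423
```

Request:
carry_out(
  targets="0 5 0 0 0;0 10 0 0 0;0 10 0 0 0;0 5 0 0 0;0 0 0 0 0;0 0 0 0 0;0 0 0 0 0;0 0 0 0 0",
)

```text
clock: 27.1
tool_pos: [0.5982, 0.2755, 0.4405]
eef_rot: [0.5, 0.5, -0.5, 0.5]
contact_force: [0.1, -0.7, -2.2]
opening: 0.42
```

Run:
```python
from h import *
delta((*PLACE['large'],.1965)); look('l2','large')
z=r.get_state()['tool_pos'][2]-.2805; print(z)
g=r.get_state()['tool_pos'][:2]
fitflask('l2','large',g,z)
```

```text
t 27.10 tcp [0.5982 0.2755 0.4405] grasp [0.5984 0.2756 0.2935] yaw y 0.000 tilt 0.0010 open 0.420 F [ 0.1 -0.7 -2.2]
delta tool mm [97.  -0.   0.2] rows>= 3.0
0.15991571450293163
scene 1237 base xy [0.5989 0.2748] lean [ 0.006 -0.004] res mm 0.77 cap xy [0.5997 0.2743]
side 2113 base xy [0.5988 0.275 ] lean [0.003 0.   ] res mm 0.58 cap xy [0.5991 0.275 ]
```

Request:
carry_out(
  targets="0 5 -0.4 -0.5 0;0 12 0 0 0;0 15 0 0 0;0 10 0 0 0;0 8 0 0 0;0 10 0 0 0;0 10 0 0 0;0 10 0 0 0;0 8 0 0 0;0 5 0 0 0;0 2 0 0 0;0 0 0 0 0;0 0 0 0 0;0 0 0 0 0;0 0 0 0 0",
)

```text
clock: 28.5
tool_pos: [0.5979, 0.276, 0.3456]
eef_rot: [0.5, 0.5, -0.5, 0.5]
contact_force: [0.1, 0.1, -2.5]
opening: 0.42
```

Request:
carry_out(
  targets="0 1 0 0 0;0 0.8 0 0 0;0 0.5 0 0 0;0 0 0 0 0;0 0 0 0 0;0 0 0 0 0",
)

```text
clock: 29.0
tool_pos: [0.5978, 0.276, 0.3435]
eef_rot: [0.5, 0.5, -0.5, 0.5]
contact_force: [-2.0, -1.0, 5.2]
opening: 0.417
```

Request:
carry_out(
  targets="0.8 0 0 0 0;0.8 0 0 0 0;0.8 0 0 0 0;0.8 0 0 0 0;0.8 0 0 0 0;0.8 0 0 0 0;0.8 0 0 0 0;1 -10 0 0 0;1 -20 0 0 0;1 -30 0 0 0;1 -20 0 0 0;1 -10 0 0 0;1 0 0 0 0;1 0 0 0 0",
)

```text
clock: 30.17
tool_pos: [0.5976, 0.2757, 0.4327]
eef_rot: [0.5, 0.5, -0.5, 0.5]
contact_force: [-0.6, -0.2, -0.6]
opening: 0.998
```

Run:
```python
from h import *
delta((*PICK['largest'],.287)); look('l4','large')
fitflask('l4','large',(.5984,.2755),.063)
```

```text
t 30.17 tcp [0.5976 0.2757 0.4327] grasp [0.5977 0.2757 0.2857] yaw y 0.000 tilt 0.0004 open 0.998 F [-0.6 -0.2 -0.6]
delta tool mm [  -1.2 -150.7  508.4] rows>= 14.0
scene 1131 base xy [0.5997 0.2745] lean [-0.014  0.003] res mm 1.10 cap xy [0.5978 0.2749]
side 2016 base xy [0.5976 0.2763] lean [ 0.007 -0.012] res mm 0.95 cap xy [0.5986 0.2748]
```

View pics/l4_side.png

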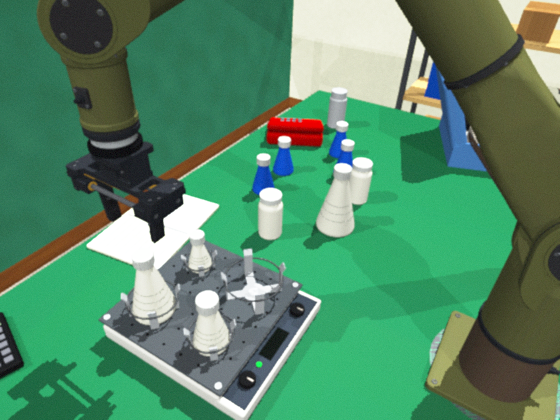

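View pics/l4_wrist.png

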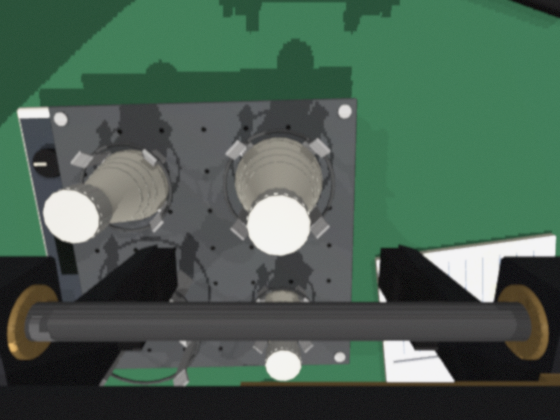

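Three flasks are seated. Next is the largest.

Request:
carry_out(
  targets="1 0 -4 15 0;1 0 -8 30 0;1 0 -11 36 0;1 0 -11 36 0;1 0 -11 36 0;1 0 -11 36 0;1 0 -11 36 0;1 0 -11 36 0;1 0 -11 36 0;1 0 -11 36 0;1 0 -11 36 0;1 0 -11 36 0;1 0 -11 36 0;1 0 -11 36 0;1 0 -5 20 0;1 0 -1.7 11.4 0;1 0 0 0 0;1 0 0 0 0;1 0 0 0 0;1 0 0 0 0",
)

```text
clock: 31.98
tool_pos: [0.4478, -0.2304, 0.4328]
eef_rot: [0.499, 0.501, -0.499, 0.501]
contact_force: [-0.3, -0.1, 0.7]
opening: 1.0
```

Run:
```python
from h import *
delta((*PICK['largest'],.170)); wristcap('largest','g1')
```

```text
t 31.98 tcp [ 0.4478 -0.2304  0.4328] grasp [ 0.4479 -0.2303  0.2858] yaw y 0.004 tilt 0.0011 open 1.000 F [-0.3 -0.1  0.7]
delta tool mm [115.8  -1.    2.5] rows>= 3.0
wrist cap 3131 [ 0.4463 -0.2321  0.1803] [0.043  0.043  0.0066]
```

View pics/g1.png

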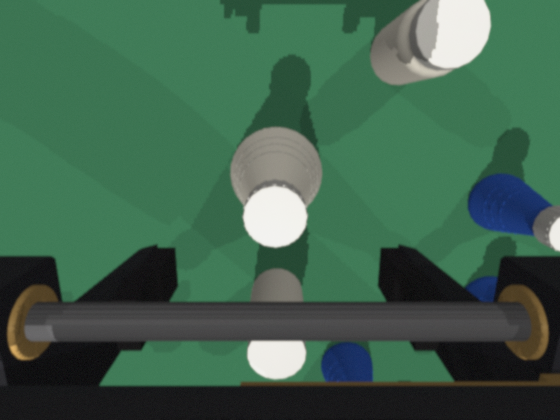

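The largest cap is at (275,217) in the wrist view, which puts it at (0.4463, -0.232), as expected. Descending 116 mm.

Request:
carry_out(
  targets="1 15 -0.4 0 0;1 30 0 0 0;1 30 0 0 0;1 22 0 0 0;1 12 0 0 0;0.9 6 0 0 0;0.8 0.7 0 0 0;0 0 0 0 0;0 0 0 0 0;0 0 0 0 0;0 0 0 0 0;0 0 0 0 0;0 0 0 0 0;0 0 0 0 0;0 0 0 0 0;0 0 0 0 0;0 0 0 0 0;0 0 0 0 0;0 0 0 0 0;0 0 0 0 0",
  force=40,
)

```text
clock: 33.7
tool_pos: [0.4466, -0.2327, 0.3175]
eef_rot: [0.5, 0.5, -0.5, 0.5]
contact_force: [-2.4, -1.5, 6.1]
opening: 0.473
```

Request:
carry_out(
  targets="0 -3 0 0 0;0 -10 0 0 0;0 -22 0 0 0;0 -32 0 0 0;0 -35 0 0 0;0 -32 0 0 0;0 -20 0 0 0;0 -8 0 0 0;0 -3 0 0 0;0 0 0 0 0;0 0 0 0 0;0 0 0 0 0",
)

```text
clock: 34.7
tool_pos: [0.4461, -0.2326, 0.4804]
eef_rot: [0.499, 0.501, -0.5, 0.499]
contact_force: [-0.5, -0.7, -4.1]
opening: 0.475
```

Request:
carry_out(
  targets="0 0 0 -8 0;0 0 1 -18 0;0 0 1 -28 0;0 0 2 -32 0;0 0 2 -32 0;0 0 2 -32 0;0 0 2 -32 0;0 0 2 -32 0;0 0 1 -32 0;0 0 1 -32 0;0 0 1 -32 0;0 0 1 -28 0;0 0 0 -16 0;0 0 0 -8 0;0 0 0 -2 0;0 0 0 0 0;0 0 0 0 0;0 0 0 0 0;0 0 0 0 0;0 0 0 0 0",
)

```text
clock: 36.37
tool_pos: [0.4628, 0.1305, 0.482]
eef_rot: [-0.5, -0.499, 0.501, -0.5]
contact_force: [0.6, -0.3, -2.4]
opening: 0.47
```

Run:
```python
from h import *
delta((*PLACE['largest'],.2335)); look('g2','largest')
z=r.get_state()['tool_pos'][2]-.3175; print(z)
g=r.get_state()['tool_pos'][:2]
fitflask('g2','largest',g,z)
```

```text
t 36.37 tcp [0.4628 0.1305 0.482 ] grasp [0.4628 0.1305 0.335 ] yaw y -0.002 tilt 0.0005 open 0.470 F [ 0.6 -0.3 -2.4]
delta tool mm [101.5  -0.5  -1.8] rows>= 3.0
0.1645238125547967
scene 1841 base xy [0.463  0.1305] lean [ 0.004 -0.001] res mm 0.74 cap xy [0.4636 0.1303]
side 3087 base xy [0.4628 0.1309] lean [0.005 0.001] res mm 0.59 cap xy [0.4636 0.131 ]
```

View pics/g2_side.png

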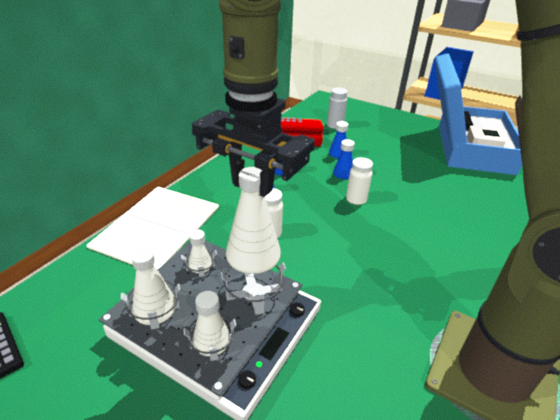

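Request:
carry_out(
  targets="0 5 -0.5 -0.7 0;0 10 0 0 0;0 10 0 0 0;0 5 0 0 0;0 0 0 0 0;0 0 0 0 0;0 0 0 0 0;0 0 0 0 0;0 0 0 0 0",
)

```text
clock: 37.27
tool_pos: [0.4623, 0.1323, 0.4524]
eef_rot: [0.5, 0.5, -0.5, 0.5]
contact_force: [0.4, 0.2, -2.8]
opening: 0.476
```

Run:
```python
from h import *
delta((*PLACE['largest'],.2335)); look('g3','largest')
z=r.get_state()['tool_pos'][2]-.3175; print(z)
g=r.get_state()['tool_pos'][:2]
fitflask('g3','largest',g,z)
```

```text
t 37.27 tcp [0.4623 0.1323 0.4524] grasp [0.4624 0.1323 0.3054] yaw y -0.000 tilt 0.0010 open 0.476 F [ 0.4  0.2 -2.8]
delta tool mm [71.9 -0.2  0.1] rows>= 2.0
0.13472336988351685
scene 1709 base xy [0.4628 0.1324] lean [ 0.003 -0.002] res mm 0.77 cap xy [0.4634 0.1321]
side 2917 base xy [0.4626 0.1325] lean [0.003 0.001] res mm 0.58 cap xy [0.4631 0.1326]
```

Aligned to within 0.5 mm. Lowering 69 mm, then the last few millimetres slowly.

Request:
carry_out(
  targets="0 5 0 0 0;0 10 0 0 0;0 10 0 0 0;0 10 0 0 0;0 10 0 0 0;0 10 0 0 0;0 8 0 0 0;0 4 0 0 0;0 2 0 0 0;0 0 0 0 0;0 0 0 0 0;0 0 0 0 0;0 0 0 0 0",
)

```text
clock: 38.5
tool_pos: [0.4623, 0.1322, 0.3835]
eef_rot: [0.5, 0.5, -0.5, 0.5]
contact_force: [0.2, 0.1, -3.0]
opening: 0.476
```

Request:
carry_out(
  targets="0 1 0 0 0;0 1 0 0 0;0 0.8 0 0 0;0 0.5 0 0 0;0 0 0 0 0;0 0 0 0 0;0 0 0 0 0",
)

```text
clock: 39.08
tool_pos: [0.4621, 0.1322, 0.3805]
eef_rot: [0.5, 0.5, -0.5, 0.5]
contact_force: [-1.5, -1.2, 6.2]
opening: 0.476
```

Request:
carry_out(
  targets="0.85 0 0 0 0;0.85 0 0 0 0;0.85 0 0 0 0;0.85 0 0 0 0;0.85 0 0 0 0;0.85 0 0 0 0;0.85 0 0 0 0;1 -10 0 0 0;1 -20 0 0 0;1 -30 0 0 0;1 -30 0 0 0;1 -20 0 0 0;1 -10 0 0 0;1 0 0 0 0;1 0 0 0 0",
)

```text
clock: 40.33
tool_pos: [0.4621, 0.132, 0.4997]
eef_rot: [0.5, 0.5, -0.5, 0.5]
contact_force: [-0.5, -0.3, -0.8]
opening: 1.0
```

Request:
carry_out(
  targets="1 0 0 15 0;1 0 0 30 0;1 0 0 38 0;1 0 0 38 0;1 0 0 38 0;1 0 0 30 0;1 0 0 15 0;1 0 0 0 0;1 0 0 0 0;1 0 0 0 0",
)

```text
clock: 41.17
tool_pos: [0.462, -0.0704, 0.4991]
eef_rot: [0.499, 0.501, -0.499, 0.5]
contact_force: [-0.0, 0.4, -0.1]
opening: 1.0
```

Run:
```python
from h import *
delta((.46,-.07,.33)); look('f','x')
for k in PLACE:
    print(k,PLACE[k]); 
    for n in('scene','side'):
        W=np.load(f'pics/f_{n}.npy'); w=W[np.isfinite(W[...,0])]; h=w[:,2]-.063
        s=w[(np.hypot(w[:,0]-PLACE[k][0],w[:,1]-PLACE[k][1])<.035)&(h>H[k]-.006)&(h<H[k]+.012)]
        print('  ',n,'cap mid',np.round((s[:,:2].min(0)+s[:,:2].max(0))/2,4),'top-platform-h mm %.1f'%((np.percentile(s[:,2],90)-.06-H[k])*1000),len(s))
    fitflask('f',k,PLACE[k],.063)
for c,k in(((.5758,-.106),'a'),((.449,-.380),'b')):
    for n in('scene','side'):
        W=np.load(f'pics/f_{n}.npy'); w=W[np.isfinite(W[...,0])]
        s=w[(np.hypot(w[:,0]-c[0],w[:,1]-c[1])<.045)&(w[:,2]>.12)]
        print(k,n,np.round((s.min(0)+s.max(0))/2,4),len(s))
```

```text
t 41.17 tcp [ 0.462  -0.0704  0.4991] grasp [ 0.4619 -0.0703  0.3521] yaw y 0.002 tilt 0.0016 open 1.000 F [-0.   0.4 -0.1]
delta tool mm [22.1 -1.9 -0.2] rows>= 1.0
small (0.6023, 0.1355)
   scene cap mid [0.6033 0.1342] top-platform-h mm 5.0 121
   side cap mid [0.5997 0.1361] top-platform-h mm 3.2 128
scene 417 base xy [0.6042 0.1331] lean [-0.035  0.042] res mm 1.58 cap xy [0.6013 0.1365]
side 569 base xy [0.6003 0.1372] lean [ 0.047 -0.04 ] res mm 1.60 cap xy [0.604 0.134]
medium (0.4587, 0.2717)
   scene cap mid [0.4594 0.27  ] top-platform-h mm 5.0 151
   side cap mid [0.4573 0.2727] top-platform-h mm 3.2 348
scene 609 base xy [0.4599 0.2705] lean [-0.023  0.016] res mm 1.54 cap xy [0.4575 0.2722]
side 1383 base xy [0.4571 0.2729] lean [ 0.017 -0.019] res mm 0.87 cap xy [0.4589 0.2709]
large (0.5984, 0.2755)
   scene cap mid [0.5992 0.2738] top-platform-h mm 5.1 191
   side cap mid [0.5975 0.276 ] top-platform-h mm 3.2 299
scene 1130 base xy [0.5999 0.2741] lean [-0.015  0.01 ] res mm 1.21 cap xy [0.5979 0.2754]
side 2014 base xy [0.5976 0.2763] lean [ 0.008 -0.01 ] res mm 0.91 cap xy [0.5987 0.2749]
largest (0.4623, 0.1322)
   scene cap mid [0.4641 0.1304] top-platform-h mm 4.6 220
   side cap mid [0.4611 0.1338] top-platform-h mm 3.2 331
scene 1608 base xy [0.4633 0.1313] lean [-0.007  0.007] res mm 1.02 cap xy [0.4622 0.1326]
side 2810 base xy [0.4615 0.1328] lean [ 0.008 -0.004] res mm 0.82 cap xy [0.4629 0.132 ]
a scene [ 0.5678 -0.0997  0.2811] 894
a side [ 0.5671 -0.0991  0.2803] 300
b scene [ 0.4489 -0.3807  0.1243] 366
b side [ 0.4476 -0.3788  0.1235] 170
```

View pics/f_side.png

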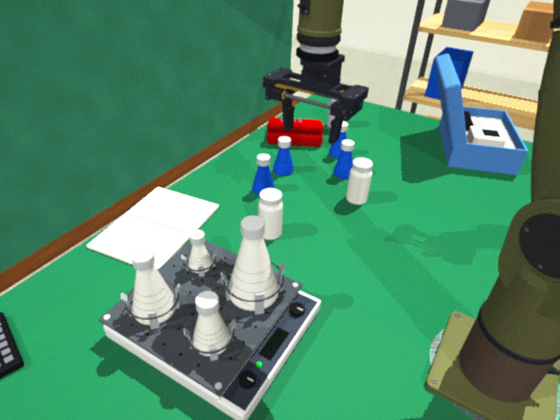

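View pics/f_scene.png

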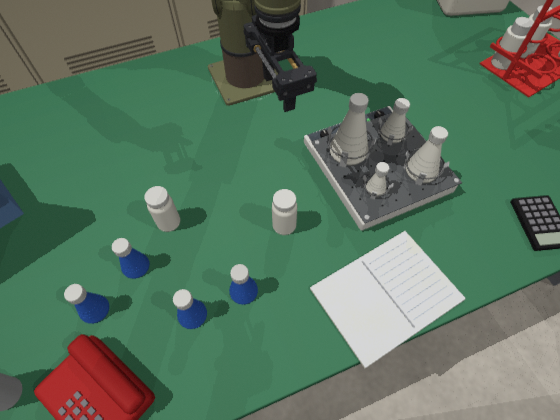

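All four flasks stand in their clamps. Their tops are about 3 mm above full height over the platform, which means they are home, and the bottles are at the same pixels as at the start. Handing in.

Run:
```python
from h import *
W=np.load('pics/f_scene.npy'); w=W[np.isfinite(W[...,0])]
s=w[(np.hypot(w[:,0]-.5758,w[:,1]+.106)<.045)&(w[:,2]>.12)&(w[:,2]<.14)]; print(np.round((s.min(0)+s.max(0))/2,4))
print(r.finish_job())
```

```text
[ 0.577  -0.1067  0.1244]
the job is handed in; nothing more can be done
None
```

I placed all four flasks in their matching clamps, in the order small, medium, large, largest, gripping each by its cap. Each one was aligned using the scene and side cameras, lowered slowly until the wrist felt light contact (about 4–6 N), then released. I handed the job in at about 41 s; no verdict was reported.

**Flasks:** In the last pictures each flask stands within about 1–2 mm of its clamp's centre. The caps sit 3.2 mm (side camera) to 5 mm (scene camera) above flask height over the platform, against 3 mm when fully home. The scene camera also read about 2 mm high at the start, so the two agree within calibration.

**Bottles:** Both stand upright within about 1 mm of where they started. My first final reading of bottle_a was off because the gripper was in view; redone without it, it matched the starting position.

**Disagreement:** Cone fits on the seated flasks gave small leans of opposite sign from the two cameras, up to 0.05–0.06 rad on the small flask. I put this down to the prongs getting into the fit, because the flasks looked upright in the images.

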